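Hook out the blue bowl tray

ROBOT

A 6-joint arm with a two-finger parallel gripper is mounted at the origin on the work surface. World frame = base frame: x ahead of the robot, y to its left, z up, the work surface at z = 0. Lengths are in m, angles in degrees, forces in N, time in s.
With the tool pointing down it reaches from about 0.325 to 0.85 m from the base axis. Payload 15.5 kg.
Tool frame: the origin (TCP) lies midway between the tips of the shut fingers; the grasp point (between the pads) lies 19 mm behind it; z points along the fingers, y is the line along which they close (so a half turn about z gives the same grasp; the last joint's range is limited). The gripper opens to 91 mm and grips with 3 to 60 N. Pads are 32 mm wide; open, the fingers measure 118 mm over their backs; the gripper's body (76 mm by 178 mm) begins 60 mm behind the grasp point.
Start: joints at [71.648, 28.281, 77.091, -0, 74.628, -5.472], TCP at [0.139, 0.609, 0.214] pointing down, gripper open.
Joint ranges: [-166.48, 166.48], [-47.26, 123.95], [12.59, 153.08], [-70.14, 250.14], [6.76, 159.57], [-176.63, 176.63]. Speed limits (degrees/s): [108.29, 108.29, 147.25, 172.46, 172.46, 172.46].

INTERFACE

Orientations are given as a 3x3 rotation matrix whose columns are the frame's x, y, z axes.
In Python, from bench import ctrl gives the robot as it stands. The module is installed in compiled form; this text tells all that it offers. Calls block until the motion is done:
- ctrl.goto(position, orientation): joint-space move of the TCP to a pose.
- ctrl.move_l(position, vel=0.15, ori=None, contact_N=None): straight line of the TCP; ori=None keeps the orientation; vel is the mean speed in m/s. With contact_N (N) it stops when the force on the tool has changed by that much, and returns True; else False.
- ctrl.movej(angles): joint-space move.
- ctrl.command_gripper(opening): opening from 0.0 (shut) to 1.0 (fully open); the grip force is fixed at half the most; returns when the fingers have stopped.
- ctrl.sleep(seconds).
- ctrl.ik(position, orientation): joint angles nearest the present ones, or None.
- ctrl.read_camera(name): name is "side" or "top"; returns the picture (480x640x3 uint8, blue, green, red); there is no depth.
- ctrl.camera_params(name): a dict with "fx", "fy", "cx", "cy" (pixels), "pose" (4x4, takes a point from camera to world coordinates). Camera axes: x right, y up, looking along -z (the intrinsics and any distortion apply to the point x, -y, -z); pixel columns grow to the right and rows downward; lengths in m; the calibration is good to about 2 mm. A picture is of the moment at which its call begins. camera_params takes no time and is no camera call.
A pose or a line that the arm cannot do raises ctrl.MotionError and nothing moves.
- ctrl.sign_off(): hands the job in; it is judged then, once.
Readings, each from a call of its own:
- ctrl.current_t(): time.
- ctrl.current_q(): joint angles.
- ctrl.current_dq(): joint speeds.
- ctrl.current_effort(): joint torques, N m.
- ctrl.current_tool_pos(): TCP position.
- ctrl.current_eef_rot(): TCP orientation.
- ctrl.current_contact_force(): force on the tool from outside, world axes, zero at the start.
- ctrl.current_wrist_torque(): the same for the moment, N m.
- ctrl.current_grip_width(): opening from 0.0 (shut) to 1.0 (fully open).
- ctrl.current_grasp_force(): force on a finger pad.
Only numpy, scipy, OpenCV 4.12 (cv2) and the standard library are available. Lean on these libraries where they do the work, as an engineer would, in place of code of your own. Each camera call takes 0.05 s, during which the arm holds its last target. There are 200 camera calls.

TASK

Take the orange-handled hook from its black mat, drop its steel prong into the pull ring of the blue tray (the one holding the wooden bowl) and use it to drag that tray straight out of its lane by about 8 cm. Then unhook, stand the hook upright back on its mat where you took it from, and let go. Leave the red and green trays where they are and keep the gripper off all the trays.

Things in the scene. Friction and masses are not known exactly. Their poses are not given: they have to be found in the camera images.
- hook_mid (a point): Hook tool, 160 g, standing on a fixed black mat (3 mm thick, 260 x 160 mm): centre of its orange block handle, 90 mm long (its x), 28 wide (its y; grip across it from above), 42 high (z up), so 21 mm above its underside. +x points to the prong. A steel rod rises from its front end and runs forward, underside 31 mm above this point, to the prong, 100 mm ahead of this point.
- hook_tip (a point): Lowest point of the hook's prong, an 8 mm round steel rod, vertical, its lower 45 mm free. It lies 100 mm ahead (along x) of the handle's centre and 17 mm below it: 4 mm above the plane the handle stands on. Axes as the handle's.
- tray_blue_ring (a point): Blue tray, wooden bowl in it, 180 x 105 x 45 mm, 0.4-0.8 kg, loose on the bench in one of 3 lanes (125 mm apart, 4 mm play a side, walls 60 mm high) of a fixed plywood bay. Point: centre of its steel pull ring, lying flat, open from above, clear hole 32 mm, 8 mm bar, 34 mm ahead of the tray's front, 26 mm above the bench. Pull along its -x, out of the lane. Lanes are shuffled.
- tray_red_ring (a point): The red plastic tray, a bystander of the same size and ring as the blue one, a dark steel lathe chuck in it: the centre of its pull ring. Axes as for the blue one.
- tray_green_ring (a point): The green plastic tray, a bystander of the same size and ring as the blue one, square wood blanks in it: the centre of its pull ring. Axes as for the blue one.
There are look-alikes about, which are no part of the job. What is meant by the part that bears hook_mid is not yellow, and is the larger of those in its own colour.

How it is judged:
By the outcome, as a careful person would: the job done as asked, in the order asked, and still so for the second after the job is handed in, with the robot touching nothing.
It also fails if it takes over 48 s, if anything falls off the work surface, if the arm or the gripper's body presses on something with over 40 N, if the wrist force passes 120 N, or if a joint passes its speed limit or range.

## Working session

There is one attempt and no reset: what is moved stays moved. The work goes in short steps, each a Python script; the robot and the scene stay as the last script left them, time stands still between calls to the robot, and variables do not carry over. Pictures are saved under pics/ and viewed, at most 10 in all, crops included, and the job is handed in when it is done.

```bash
mkdir -p pics; python3 - <<'E'
from bench import ctrl
import cv2
for n in("top","side"):
    cv2.imwrite(f"pics/{n}0.png",ctrl.read_camera(n)); p=ctrl.camera_params(n); print(n,p)
print(ctrl.current_t())
E
```

```text
top {'fx': 507.02836525876364, 'fy': 507.02836525876364, 'cx': 317.43554605542, 'cy': 246.1316107190374, 'pose': array([[-0.02715054,  0.98930841, -0.14328894,  0.39603485],
       [-0.99961584, -0.02766849, -0.00162301, -0.13427254],
       [-0.00557025,  0.14318982,  0.98967957,  1.22868446],
       [ 0.        ,  0.        ,  0.        ,  1.        ]])}
side {'fx': 463.0588191394908, 'fy': 463.0588191394908, 'cx': 313.6721303501308, 'cy': 233.7701693808543, 'pose': array([[ 0.70195831,  0.53775051, -0.46698921,  0.06481185],
       [-0.71221329,  0.52760696, -0.46301525, -0.6105412 ],
       [-0.00259993,  0.65761333,  0.75335115,  0.82104008],
       [ 0.        ,  0.        ,  0.        ,  1.        ]])}
0.1
```

View pics/top0.png

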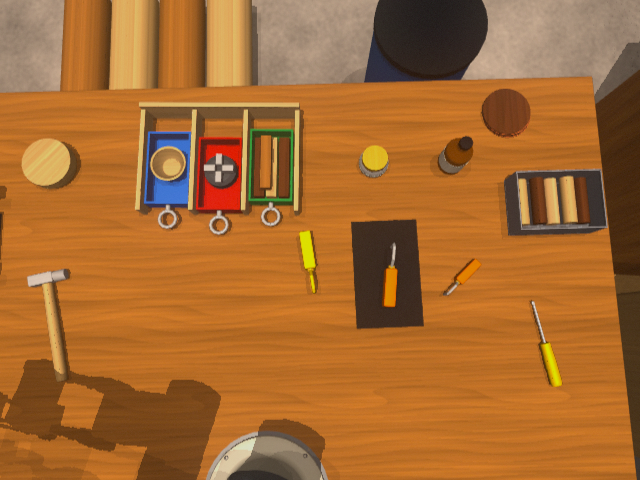

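View pics/side0.png

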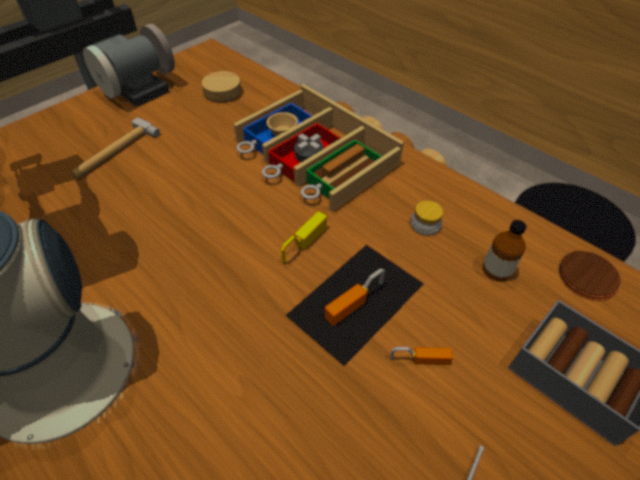

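```bash
cat > h.py <<'E'
import numpy as np, cv2
from bench import ctrl
def ray(n,uv,z):
    p=ctrl.camera_params(n);T=p["pose"]
    d=T[:3,:3]@np.array([(uv[0]-p["cx"])/p["fx"],-(uv[1]-p["cy"])/p["fy"],-1.])
    return T[:3,3]+d*(z-T[2,3])/d[2]
def proj(n,P):
    p=ctrl.camera_params(n);T=p["pose"];c=T[:3,:3].T@(np.asarray(P)-T[:3,3])
    return np.array([p["cx"]-p["fx"]*c[0]/c[2],p["cy"]+p["fy"]*c[1]/c[2]])
def blobs(im,lo,hi,amin=60):
    m=cv2.inRange(cv2.cvtColor(im,cv2.COLOR_BGR2HSV),lo,hi)
    c,_=cv2.findContours(m,cv2.RETR_EXTERNAL,cv2.CHAIN_APPROX_NONE)
    return [k for k in c if cv2.contourArea(k)>amin]
E
python3 - <<'E'
from h import *
im=cv2.imread("pics/top0.png")
sub=np.zeros_like(im); sub[225:320,355:490]=im[225:320,355:490]
for nm,lo,hi in(("orange",(8,215,160),(20,255,255)),("blue",(105,150,60),(125,255,255)),("red",(0,200,120),(4,255,255)),("green",(50,120,40),(80,255,255))):
    for c in blobs(sub if nm=="orange" else im,lo,hi):
        b=cv2.boxPoints(cv2.minAreaRect(c)); print(nm,cv2.contourArea(c),b.round(1).tolist())
        print([ray("top",q,.045)[:2].round(4).tolist() for q in b])
t=cv2.resize(im[190:340,290:490],(800,600),interpolation=cv2.INTER_CUBIC)
cv2.imwrite("pics/crop1.png",t)
t=cv2.resize(im[95:245,120:320],(800,600),interpolation=cv2.INTER_CUBIC)
cv2.imwrite("pics/crop2.png",t)
E
```

```text
orange 390.0 [[383.29998779296875, 305.79998779296875], [385.8999938964844, 265.79998779296875], [397.29998779296875, 266.6000061035156], [394.6000061035156, 306.6000061035156]]
[[0.4234, -0.2811], [0.5164, -0.2916], [0.5138, -0.3181], [0.421, -0.3073]]
orange 251.5 [[454.0, 278.0], [475.0, 257.0], [482.0, 264.0], [461.0, 285.0]]
[[0.4834, -0.4489], [0.5313, -0.5014], [0.5144, -0.5166], [0.4666, -0.4641]]
blue 2951.5 [[143.89999389648438, 202.89999389648438], [147.1999969482422, 130.10000610351562], [190.10000610351562, 132.0], [186.8000030517578, 204.89999389648438]]
[[0.6835, 0.2799], [0.8656, 0.2758], [0.8576, 0.1709], [0.6758, 0.1772]]
red 3014.0 [[195.60000610351562, 209.0], [197.60000610351562, 136.8000030517578], [241.3000030517578, 138.0], [239.3000030517578, 210.1999969482422]]
[[0.6651, 0.1559], [0.8448, 0.1524], [0.8386, 0.0459], [0.6593, 0.0516]]
green 2988.0 [[249.0, 129.0], [292.0, 129.0], [292.0, 201.0], [249.0, 201.0]]
[[0.861, 0.0269], [0.858, -0.0781], [0.6781, -0.0745], [0.681, 0.0283]]
```

View pics/crop1.png

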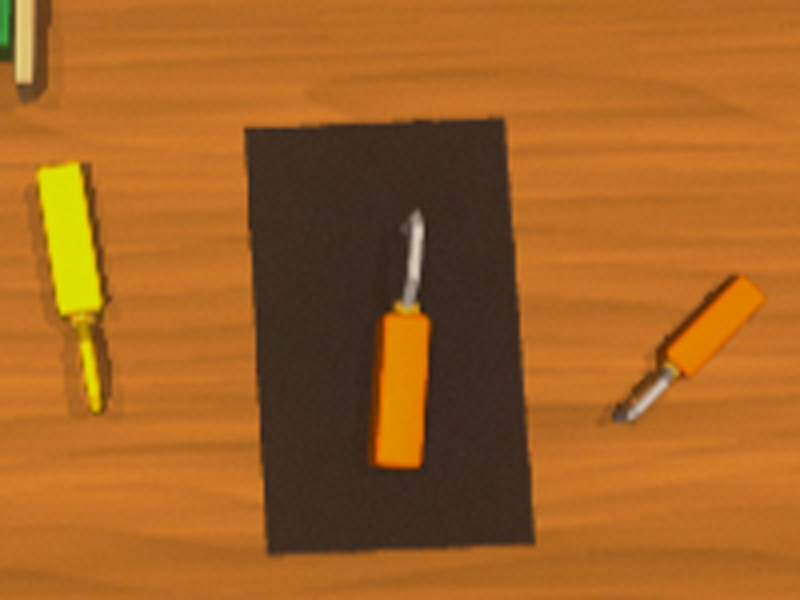

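View pics/crop2.png

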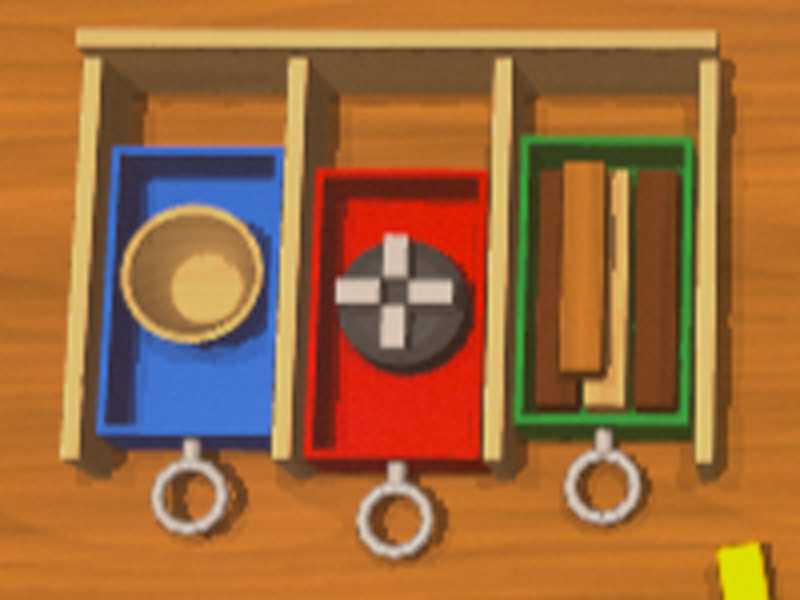

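```bash
python3 - <<'E'
from h import *
C=lambda u,v:((u+.5)/4+120-.5,(v+.5)/4+95-.5)
for nm,a,b in(("L",(92,58),(70,460)),("w2",(298,58),(283,460)),("w3",(504,58),(494,460)),("R",(709,60),(704,462)),("back",(716,40),(77,40))):
    p,q=ray("top",C(*a),.06),ray("top",C(*b),.06);d=p-q;print(nm,p[:2].round(4),q[:2].round(4),np.degrees(np.arctan2(d[1],d[0])).round(2))
for nm,a in(("blue",(190,496)),("red",(396,517)),("green",(602,487))):
    P=ray("top",C(*a),.028);print(nm,P.round(4),proj("side",P).round(1))
im=cv2.imread("pics/side0.png")
s=np.zeros_like(im);s[270:340,310:375]=im[270:340,310:375]
for c in blobs(s,(5,180,100),(20,255,255)):
    r=cv2.minAreaRect(c);print(r,cv2.boundingRect(c))
print(proj("side",(.4687,-.2995,.024)))
t=cv2.resize(im[125:215,225:345],(800,600),interpolation=cv2.INTER_CUBIC)
cv2.imwrite("pics/crop3.png",t)
R0=np.array([[1,0,0],[0,-1,0],[0,0,-1.]]);print(ctrl.current_eef_rot().round(3))
for y in(-6.5,-3):
    a=np.radians(y);Rz=np.array([[np.cos(a),-np.sin(a),0],[np.sin(a),np.cos(a),0],[0,0,1]])
    print(ctrl.ik((.4687,-.2995,.05),Rz@R0),ctrl.ik((.54,.23,.08),Rz@R0))
E
```

```text
L [0.9132 0.2829] [0.6641 0.2903] -1.71
w2 [0.9095 0.1577] [0.6605 0.1646] -1.59
w3 [0.9058 0.0327] [0.657  0.0403] -1.75
R [ 0.9008 -0.0916] [ 0.6523 -0.0834] -1.9
back [ 0.9135 -0.0961] [0.925  0.2923] -91.7
blue [0.6471 0.2289 0.028 ] [244.8 147.5]
red [0.6307 0.1043 0.028 ] [271.  171.7]
green [ 0.6456 -0.0201  0.028 ] [309.3 192.3]
((346.22296142578125, 299.41217041015625), (14.41470718383789, 45.917816162109375), 54.462318420410156) (325, 284, 43, 33)
((323.0, 281.0), (22.0, 26.0), 90.0) (310, 270, 27, 23)
[345.46177222 304.66009542]
[[-0.975  0.223 -0.   ]
 [ 0.223  0.975 -0.001]
 [ 0.    -0.001 -1.   ]]
[-3.87298039e+01  3.50326130e+01  9.63583026e+01 -2.54444375e-14
  4.86090844e+01  5.77701961e+01] [ 1.72423597e+01  3.43124089e+01  9.06458549e+01 -2.54444375e-14
  5.50417362e+01  1.13742360e+02]
[-3.87298039e+01  3.50326130e+01  9.63583026e+01 -2.54444375e-14
  4.86090844e+01  5.42701961e+01] [ 1.72423597e+01  3.43124089e+01  9.06458549e+01 -2.54444375e-14
  5.50417362e+01  1.10242360e+02]
```

View pics/crop3.png

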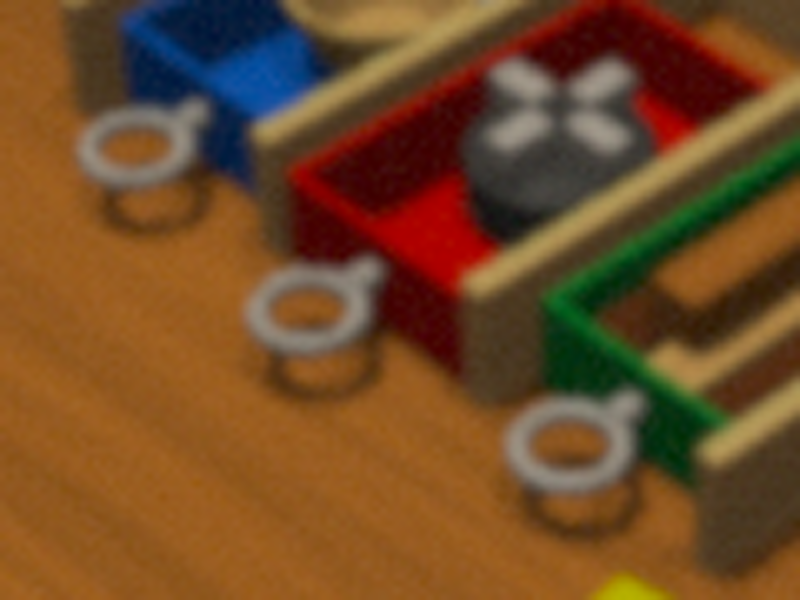

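Three hooks fit the general look: orange on the mat (390,287), a small orange one (463,277) and a yellow one (308,260). The crop shows the mat one is orange and the larger of its colour, so that is the one. The blue tray with the bowl has its ring at (167,219), and the side view agrees within 1 px.

```bash
cat >> h.py <<'E'
def R(deg):
    a=np.radians(deg);c,s=np.cos(a),np.sin(a)
    return np.array([[c,-s,0],[s,c,0],[0,0,1]])@np.diag([1,-1,-1.])
HY,HM=-6.5,np.array([.4687,-.2995]); BY=-1.75; RING=np.array([.6471,.2289])
bx=R(BY)[:2,0]
E
python3 - <<'E'
from h import *
ctrl.goto((*HM,.13),R(HY)); ctrl.move_l((*HM,.012),vel=.12)
ctrl.command_gripper(0.0); print("grip",ctrl.current_grip_width()*91,ctrl.current_grasp_force(),ctrl.current_t())
ctrl.move_l((*HM,.11),vel=.12)
P=RING-.1*bx
ctrl.move_l((*P,.11),vel=.2,ori=R(BY)); print(ctrl.current_tool_pos(),ctrl.current_grip_width()*91,ctrl.current_t())
ims=[ctrl.read_camera(n) for n in("top","side")]
for n,i in zip(("top","side"),ims): cv2.imwrite(f"pics/{n}1.png",i)
tip=(*RING,.11-.005); print([proj(n,tip).round(1) for n in("top","side")])
a=cv2.resize(ims[0][180:280,110:210],(400,400),interpolation=cv2.INTER_CUBIC);b=cv2.resize(ims[1][80:200,190:310],(400,400),interpolation=cv2.INTER_CUBIC)
cv2.imwrite("pics/c4.png",np.hstack([a,b]))
E
```

```text
grip 28.06238313206603 29.996829628944397 5.6
[0.54714967 0.23146031 0.11000547] 27.769311013637164 9.4
[array([156.9, 212. ]), array([241.4, 123.7])]
```

View pics/c4.png

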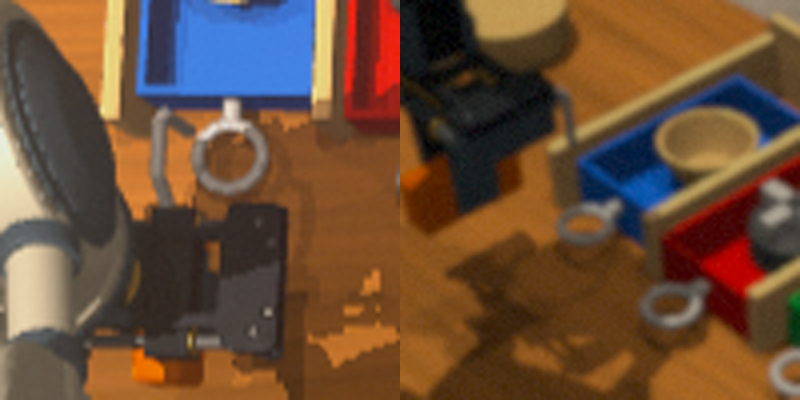

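The prong tip is at about (158,212) in the top view and (242,123) in the side view. That is within about 1 px (2–3 mm) of the prediction, so it will drop into the ring.

```bash
python3 - <<'E'
from h import *
P=RING-.1*bx
print("hit",ctrl.move_l((*P,.017),vel=.08,contact_N=6),ctrl.current_tool_pos(),ctrl.current_t())
f0=ctrl.current_contact_force()
Q=P-.02*bx; ctrl.move_l((*Q,.017),vel=.04); print(ctrl.current_contact_force()-f0)
ims=[ctrl.read_camera(n) for n in("side","top")]
Q=P-.092*bx; ctrl.move_l((*Q,.017),vel=.05); print(ctrl.current_contact_force()-f0,ctrl.current_t())
ims+=[ctrl.read_camera(n) for n in("side","top")]
def mark(i):
    c=max(blobs(i,(105,150,60),(125,255,255)),key=cv2.contourArea); b=cv2.boxPoints(cv2.minAreaRect(c)); return [ray("top",q,.045)[:2].round(4).tolist() for q in b]
print(mark(ims[1]));print(mark(ims[3]))
cv2.imwrite("pics/c5.png",np.hstack([cv2.resize(i,(400,400),interpolation=cv2.INTER_CUBIC) for i in(ims[2][90:230,180:320],ims[3][100:300,80:280])]))
E
```

```text
hit False [0.54748509 0.23205621 0.01749241] 10.8083
[ 1.47639512  0.98293155 -0.74712014]
[ 1.94945217  1.16507826 -0.76807569] 13.15
[[0.6733, 0.2802], [0.8527, 0.2764], [0.8448, 0.1714], [0.6657, 0.1774]]
[[0.601, 0.2811], [0.7802, 0.2805], [0.7743, 0.1744], [0.5953, 0.1772]]
```

View pics/c5.png

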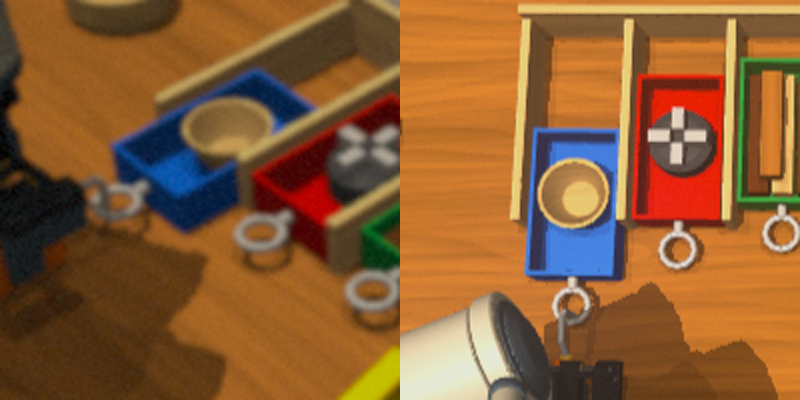

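The blue tray has come out about 82 mm and is straight. The red and green trays have not moved, and the prong is still in the ring. Next I unhook and return the hook.

```bash
python3 - <<'E'
from h import *
P=RING-.1*bx-.081*bx
ctrl.move_l((*P,.017),vel=.05); ctrl.sleep(.2); print(ctrl.current_contact_force())
print(ctrl.move_l((*P,.11),vel=.1,contact_N=8))
ctrl.move_l((*HM,.11),vel=.2,ori=R(HY))
ctrl.move_l((*HM,.018),vel=.1); ctrl.sleep(.2)
print("touch",ctrl.move_l((*HM,.0112),vel=.015,contact_N=2.5),ctrl.current_tool_pos(),ctrl.current_contact_force(),ctrl.current_t())
ctrl.command_gripper(1.0); ctrl.sleep(.3)
ctrl.move_l((*HM,.15),vel=.1); ctrl.goto((.35,.15,.3),R(0)); print(ctrl.current_t())
ims=[ctrl.read_camera(n) for n in("side","top")]
cv2.imwrite("pics/s9.png",ims[0]);cv2.imwrite("pics/t9.png",ims[1])
for i in(cv2.imread("pics/top0.png"),ims[1]):
    s=np.zeros_like(i); s[225:320,355:430]=i[225:320,355:430]
    for c in blobs(s,(8,215,160),(20,255,255)): print([ray("top",q,.045)[:2].round(4).tolist() for q in cv2.boxPoints(cv2.minAreaRect(c))])
cv2.imwrite("pics/c6.png",np.hstack([cv2.resize(i,(400,400),interpolation=cv2.INTER_CUBIC) for i in(ims[0][80:380,180:480],ims[1][90:350,130:430])]))
E
```

```text
[ 0.05304224  0.54634069 -1.90411777]
False
touch True [ 0.46871116 -0.2994831   0.01188183] [-1.55838208  0.30695855  6.42154828] 19.4083
24.0667
[[0.4234, -0.2811], [0.5164, -0.2916], [0.5138, -0.3181], [0.421, -0.3073]]
[[0.4235, -0.2805], [0.5164, -0.291], [0.5139, -0.3176], [0.421, -0.3068]]
```

View pics/c6.png

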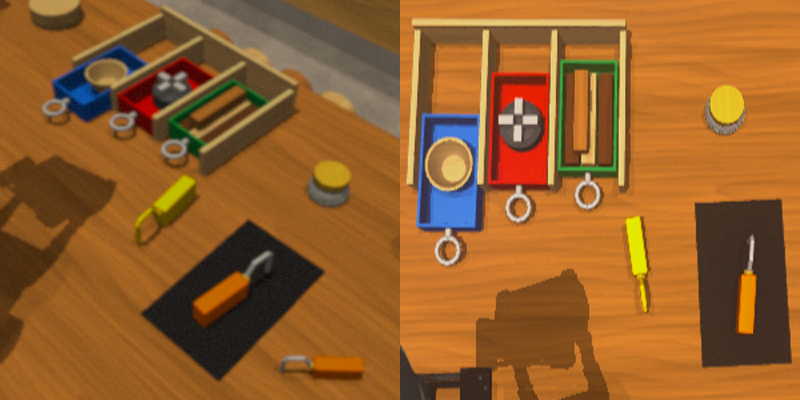

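The hook stands upright on its mat within 1 mm of where I took it. The blue tray is out, the other two trays are untouched, and the arm is clear.

```bash
python3 -c "
from bench import ctrl
print(ctrl.sign_off())"
```

```text
the job is handed in; nothing more can be done
None
```

The blue tray was hooked and dragged straight out by about 82 mm, the hook is standing back on its mat within about 1 mm of where it was, the red and green trays were not moved, and the job was handed in at about 24 s.

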